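Latch a sample holder in the spring magazine

ROBOT

A 7-joint arm with a two-finger parallel gripper is mounted at the origin on a cart in front of the work surface, level with it; the furniture and walls round the work are solid. World frame = base frame: x ahead of the robot, y to its left, z up, the work surface at z = 0. Lengths are in m, angles in rad, forces in N, time in s.
With the tool pointing down it reaches from about 0.425 to 0.975 m from the base axis. Payload 16.7 kg.
Tool frame: the origin (TCP) lies midway between the tips of the shut fingers; the grasp point (between the pads) lies 19 mm behind it; z points along the fingers, y is the line along which they close (so a half turn about z gives the same grasp; the last joint's range is limited). The gripper opens to 85 mm and grips with 20 to 120 N. Pads are 22 mm wide; open, the fingers measure 114 mm over their backs; the gripper's body (76 mm by 85 mm) begins 54 mm behind the grasp point. The pads swing forward as they close: fully open they stand 13 mm farther back than shut.
Start: joints at [-0.149, 0.426, 0.074, 1.606, -0.034, 1.111, -0.067], TCP at [0.675, -0, 0.231] pointing down, gripper open.
Joint ranges: [-2.85, 2.85], [-0.5, 2.14], [-1.23, 1.37], [0.21, 2.46], [-1.02, 4.16], [0.16, 2.05], [-2.73, 2.73]. Speed limits (rad/s): [1.89, 1.89, 2.39, 2.39, 3.01, 3.01, 3.01].

INTERFACE

Orientations are given as a unit quaternion [w, x, y, z].
In Python, from station import env, eyes, nets gives the robot as it stands.
- The arm moves only by the tool apply_moves, never from a script. Its argument "series" is a list of rows, each a list of 7 numbers: the shift along the world's x, y, z in cm, then the turn, a rotation vector about the world's x, y, z in degrees, then the closure in counts, from 0 (fully open) to 255 (shut). A call has 1 to 5 rows; each row is the pose to reach, as a shift and turn from the pose commanded when the call began; what a row does not reach only later rows make up. A row lasts 1/10 s, in which the tool goes at most 50 mm and 8.59 degrees, less where a joint would pass 70% of its speed; a pose out of reach is approached as far as the arm can. A call with a gripper value outside its range is refused whole. The fingers move at their own pace and stop on an object; "newtons" is the grip in N (left out, the last holds). Time passes only in rows, so rows that repeat a pose let the fingers close. It gives the time, the measured TCP pose, the force, the opening and the grip force at its end, in the units of the state.
- env.get_state(): the state, without advancing time (a new reading comes with each control period).
- eyes.capture(name): name is "scene" or "side" or "wrist"; returns a dict with "color" (420x560x3 uint8, blue, green, red), "z_map" (420x560 float32, m along the optical axis (not along the pixel's ray), 0 where there is no reading), "mtx" (3x3 intrinsics, pixels), "distortion" ([k1, k2, p1, p2, k3] as OpenCV has them; the pictures are not rectified), "position" and "rotation" of the camera in the world; the wrist camera has in their place "T_tool_cam" (4x4, takes a point from camera to tool coordinates, whose origin is the TCP and whose axes are the flange's). Camera axes: x right, y up, looking along -z (the intrinsics and any distortion apply to the point x, -y, -z); pixel columns grow to the right and rows downward; lengths in m; the calibration is good to about 2 mm. A picture is of the moment at which its call begins: read the wrist's pose just before it.
- env.hand_in(): hands the job in; it is judged then, once.
Trained networks look in the newest picture that a camera, given by its name, has taken for a name from the list of things; names that differ only in an ending like _2 or _b are one class to them, and where a whole thing is asked for, a point or a joint stands for the part that bears it (a point fixed in the world has none). Each returns a list of dicts, best first, with "score" (0 to 1); they miss things now and then, are a little off and sometimes report something else, mostly with a low value. They report only what shows in the picture. A call takes as long as a camera call.
- nets.find_in(camera, query): "bbox" ([left, top, right, bottom] in pixels, round what is visible of it).
The state is a dict: "clock": time; "joints": joint angles; "dq": joint speeds; "tau": joint torques, N m; "ee_pos": TCP position; "eef_rot": TCP orientation; "ft_force": force on the tool from outside, world axes, zero at the start; "wrist_torque": the same for the moment, N m; "finger_gap": opening from 0.0 (shut) to 1.0 (fully open); "grip_force": force on a finger pad.
Only numpy, scipy, OpenCV 4.12 (cv2) and the standard library are available. Lean on these libraries where they do the work, as an engineer would, in place of code of your own. Each camera call takes 0.05 s, during which the arm holds its last target. There are 200 camera calls.

TASK

Load the sample holder with the small round foot into the spring magazine on the bench: set it foot down in the mouth and push it down against the spring until both catches have snapped over its foot, then let go so that it stays latched, upright. Leave the look-alike holder with the wide foot standing where it is.

Things in the scene. Friction and masses are not known exactly. Their poses are not given: they have to be found in the camera images.
- holder_grip (a point): Sample holder to load: bare dark steel, 84 mm tall, 0.15 kg, loose, upright. Round foot 40 mm across, 8 mm thick; neck 14 mm across; round handle 22 mm across, 40 to 84 mm above the underside. This point: middle of the handle, on the axis, 62 mm above the underside; z up. Grip the handle at any yaw, 20 mm or more clear of the foot; it may be held while pressing.
- wide_holder_grip (a point): The look-alike holder, to be left alone: same material, height, neck and handle, but its foot is 62 mm across, too wide for the magazine. This point: middle of its handle, on the axis, 62 mm above its underside.
- magazine_mouth (a point): Spring magazine, fixed: grey square column 58 mm wide on a plate 84 x 136 mm (long side y). This point: centre of its open mouth, level with the rim, 62 mm above the bench; z up. Funnel mouth: sloped plates on the x sides (66 mm apart at the rim), sloped steel catches on the y sides (50 mm apart on top, 26 at the tips), their knobs up to 87 mm from the centre. Well below: 48 mm wide.
- catch_left (a joint): The catch on the mouth's +y side (the -y one is alike), a polished spring bolt: 0 when home, grows in m as it is pushed outward, to 0.013. A foot pressed down pushes both catches outward; they snap back over the foot's top and hold it 18 mm below the rim. The handle's middle is then 36 mm above the mouth point; merely set in the mouth, about 56 mm.
- follower (a joint): Black round plunger, 24 mm across, inside the magazine, under the holder: 0 when up (top 6 mm below the rim), grows in m as pressed down, 0.020 when latched, 0.030 at the hard stop. It pushes back with 3 N at first, 7 N at latching, 9 N at the stop; spreading the catches adds up to 10 N near 0.009. Before letting go push to 0.023 or more (handle's middle 33 mm above the mouth point, or lower).

How it is judged:
By the outcome, as a careful person would: the job done as asked, in the order asked, and still so for the second after the job is handed in, with the robot touching nothing.
It also fails if it takes over 40 s, if anything falls off the work surface, if the arm or the gripper's body presses on something with over 40 N, if the wrist force passes 120 N, or if a joint passes its speed limit or range.

## Working session

There is one attempt and no reset: what is moved stays moved. The work goes in short steps, Python scripts to look and compute and a tool call to move; the robot and the scene stay as the last step left them, time stands still between calls to the robot, and variables do not carry over. Pictures are saved under pics/ and viewed, at most 10 in all, crops included, and the job is handed in when it is done.

Besides the shell and the picture viewer there is one more tool, called in YAML: its name, and indented under it one key for each argument. apply_moves: Moves the arm, as the interface text tells. Its arguments: {"type":"object","properties":{"series":{"type":"array","items":{"type":"array","items":{"type":"number"}}},"newtons":{"type":"number"}},"required":["series"]}

```bash
mkdir -p pics; cat > h.py <<'E'
from station import env, eyes, nets
import numpy as np, cv2
from scipy.spatial.transform import Rotation as R
def cap(n):
    s=env.get_state(); c=eyes.capture(n)
    if "T_tool_cam" in c:
        q=s["eef_rot"]; T=np.eye(4); T[:3,:3]=R.from_quat([q[1],q[2],q[3],q[0]]).as_matrix(); T[:3,3]=s["ee_pos"]
        c["T"]=T@np.array(c["T_tool_cam"])
    else:
        T=np.eye(4); r=np.array(c["rotation"])
        T[:3,:3]=r if r.shape==(3,3) else R.from_quat([r[1],r[2],r[3],r[0]]).as_matrix()
        T[:3,3]=c["position"]; c["T"]=T
    return c
def cloud(c):
    h,w=c["z_map"].shape; u,v=np.meshgrid(np.arange(w),np.arange(h))
    p=cv2.undistortPoints(np.stack([u,v],-1).reshape(-1,1,2).astype(np.float64),np.array(c["mtx"]),np.array(c["distortion"])).reshape(h,w,2)
    z=c["z_map"].astype(float); P=np.stack([p[...,0]*z,-p[...,1]*z,-z],-1)
    P=P@c["T"][:3,:3].T+c["T"][:3,3]; P[z==0]=np.nan
    return P
E
python3 - <<'E'
from h import *
print(env.get_state())
ims=[]
for n in ["scene","side"]:
    c=cap(n); im=c["color"].copy(); P=cloud(c); print(n,c["T"].round(3).tolist())
    for q in ["holder_grip","wide_holder_grip","magazine_mouth","catch_left","follower"]:
        for d in nets.find_in(n,q)[:3]:
            b=[int(x) for x in d["bbox"]]
            print(q,round(d["score"],2),b,np.nanmedian(P[b[1]:b[3],b[0]:b[2]].reshape(-1,3),0).round(3))
    cv2.imwrite(f"pics/{n}0.png",im)
E
```

```text
{'clock': 0.0, 'joints': array([-0.14950481,  0.4267447 ,  0.07385471,  1.60665768, -0.03409197,
        1.11072966, -0.06711125]), 'dq': array([-4.69146936e-04, -3.20119600e-04, -8.43900892e-04, -5.56724499e-05,
       -1.18391606e-03,  1.39975958e-04, -6.33271747e-04]), 'tau': array([ 7.16691302e-04, -9.49842310e+01,  3.76242042e+00, -4.63523841e+01,
        1.94300286e-02,  1.01335210e-02,  2.85131875e-06]), 'ee_pos': array([ 6.74587357e-01, -3.21962354e-05,  2.30579861e-01]), 'eef_rot': array([-4.13753017e-04,  7.07120622e-01,  7.07092651e-01, -4.88197684e-04]), 'ft_force': array([-0.57001683,  0.39509342, -0.40733239]), 'wrist_torque': array([ 0.02209349,  0.03328556, -0.00954276]), 'grip_force': 0.0, 'finger_gap': 1.0017536956175166}
scene [[0.875, 0.244, -0.419, 0.18], [-0.484, 0.484, -0.729, -0.544], [0.025, 0.841, 0.541, 0.531], [0.0, 0.0, 0.0, 1.0]]
holder_grip 0.76 [219, 184, 233, 216] [0.491 0.222 0.015]
wide_holder_grip 0.57 [271, 269, 310, 318] [ 0.474 -0.09   0.007]
magazine_mouth 0.62 [288, 199, 362, 267] [0.625 0.038 0.003]
catch_left 0.59 [311, 208, 325, 221] [0.627 0.067 0.055]
catch_left 0.58 [290, 199, 364, 266] [0.627 0.038 0.003]
side [[-0.86, 0.222, -0.459, 0.158], [-0.51, -0.393, 0.765, 0.726], [-0.01, 0.892, 0.451, 0.457], [0.0, 0.0, 0.0, 1.0]]
holder_grip 0.64 [252, 244, 277, 303] [0.491 0.227 0.009]
wide_holder_grip 0.91 [344, 177, 377, 217] [ 0.48  -0.12   0.003]
magazine_mouth 0.83 [221, 183, 283, 243] [0.624 0.054 0.009]
magazine_mouth 0.42 [242, 196, 262, 208] [0.625 0.051 0.057]
catch_left 0.53 [231, 201, 249, 221] [0.624 0.1   0.055]
follower 0.6 [243, 193, 261, 210] [0.626 0.048 0.056]
```

```bash
python3 -c "
import cv2,numpy as np
a=cv2.imread('pics/scene0.png')[150:350,180:420];b=cv2.imread('pics/side0.png')[150:350,190:430]
cv2.imwrite('pics/both.png',np.hstack([cv2.resize(x,(400,333)) for x in(a,b)]))"
python3 - <<'E'
from h import *
for n in ["scene","side"]:
    c=cap(n);P=cloud(c).reshape(-1,3);P=P[~np.isnan(P[:,0])]
    for nm,x,y in [("hold",.491,.225),("wide",.478,-.115)]:
        Q=P[(np.hypot(P[:,0]-x,P[:,1]-y)<.05)&(P[:,2]>.006)]
        for lo,hi in [(.005,.02),(.045,.078),(.08,.1)]:
            q=Q[(Q[:,2]>lo)&(Q[:,2]<hi)]
            if len(q):print(n,nm,lo,len(q),q.min(0).round(3),q.max(0).round(3),np.median(q,0).round(3))
    Q=P[(abs(P[:,0]-.625)<.1)&(abs(P[:,1]-.045)<.11)]
    for lo,hi in [(.015,.05),(.052,.07)]:
        q=Q[(Q[:,2]>lo)&(Q[:,2]<hi)];print(n,"mag",lo,len(q),np.percentile(q,[1,50,99],axis=0).round(3).tolist())
E
```

```text
scene hold 0.005 135 [0.469 0.205 0.006] [0.509 0.245 0.02 ] [0.486 0.221 0.009]
scene hold 0.045 128 [0.478 0.213 0.045] [0.498 0.229 0.078] [0.485 0.218 0.061]
scene hold 0.08 48 [0.478 0.215 0.08 ] [0.498 0.235 0.086] [0.488 0.223 0.084]
scene wide 0.005 659 [ 0.438 -0.129  0.006] [ 0.5   -0.066  0.019] [ 0.464 -0.103  0.009]
scene wide 0.045 213 [ 0.457 -0.11   0.045] [ 0.479 -0.092  0.078] [ 0.464 -0.106  0.062]
scene wide 0.08 107 [ 0.458 -0.109  0.08 ] [ 0.478 -0.089  0.087] [ 0.467 -0.101  0.084]
scene mag 0.015 883 [[0.603, -0.028, 0.015], [0.623, 0.024, 0.036], [0.661, 0.104, 0.05]]
scene mag 0.052 737 [[0.599, -0.025, 0.052], [0.636, 0.04, 0.058], [0.669, 0.105, 0.063]]
side hold 0.005 332 [0.468 0.206 0.006] [0.508 0.246 0.02 ] [0.483 0.232 0.009]
side hold 0.045 285 [0.476 0.22  0.045] [0.497 0.238 0.078] [0.482 0.234 0.062]
side hold 0.08 133 [0.477 0.217 0.08 ] [0.498 0.237 0.087] [0.485 0.229 0.085]
side wide 0.005 358 [ 0.436 -0.13   0.006] [ 0.498 -0.067  0.019] [ 0.464 -0.092  0.01 ]
side wide 0.045 164 [ 0.455 -0.1    0.045] [ 0.477 -0.085  0.078] [ 0.463 -0.09   0.062]
side wide 0.08 53 [ 0.456 -0.107  0.08 ] [ 0.477 -0.087  0.085] [ 0.467 -0.094  0.083]
side mag 0.015 842 [[0.601, -0.017, 0.016], [0.614, 0.069, 0.034], [0.659, 0.116, 0.05]]
side mag 0.052 808 [[0.597, -0.019, 0.052], [0.632, 0.05, 0.059], [0.668, 0.113, 0.065]]
```

View pics/both.png

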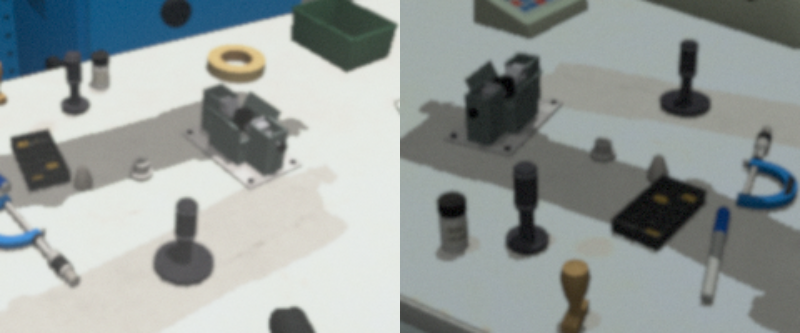

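The left crop (scene) shows the small-foot holder at about (74,85), with a vial beside it at (100,70), the wide-foot one at (185,240) and the magazine at (245,130). The 40 mm foot sits near (0.488, 0.226). Next I check the clutter around it and the magazine's yaw.

```bash
python3 - <<'E'
from h import *
A=[]
for n in ["scene","side"]:
    P=cloud(cap(n)).reshape(-1,3);A.append(P[~np.isnan(P[:,0])])
P=np.vstack(A)
print("obstacles >2cm near holder: (dx,dy cm)->max z")
Q=P[(abs(P[:,0]-.488)<.095)&(abs(P[:,1]-.226)<.095)&(P[:,2]>.015)]
g=-np.ones((13,13))
for p in Q:
    i=int(round((p[0]-.488)/.015))+6;j=int(round((p[1]-.226)/.015))+6
    g[i,j]=max(g[i,j],p[2]*1000)
print("rows x -9..9cm, cols y -9..9cm");print(g.astype(int))
Q=P[(abs(P[:,0]-.633)<.1)&(abs(P[:,1]-.046)<.1)&(P[:,2]>.02)&(P[:,2]<.08)]
r=cv2.minAreaRect((Q[:,:2]*1000).astype(np.float32));print(r)
E
```

```text
obstacles >2cm near holder: (dx,dy cm)->max z
rows x -9..9cm, cols y -9..9cm
[[-1 -1 -1 18 -1 -1 -1 -1 -1 -1 60 61 -1]
 [-1 -1 18 19 -1 -1 -1 -1 -1 -1 57 58 -1]
 [18 18 20 18 -1 -1 -1 -1 -1 -1 -1 -1 -1]
 [-1 -1 -1 -1 -1 -1 -1 -1 -1 -1 -1 -1 -1]
 [-1 -1 -1 -1 -1 -1 -1 -1 -1 -1 -1 -1 -1]
 [-1 -1 -1 -1 -1 -1 86 81 -1 -1 -1 -1 -1]
 [-1 -1 -1 -1 -1 85 87 86 -1 -1 -1 -1 -1]
 [-1 -1 -1 -1 -1 81 85 80 -1 -1 -1 -1 -1]
 [-1 -1 -1 -1 -1 -1 -1 -1 -1 -1 -1 -1 -1]
 [-1 -1 -1 -1 -1 -1 -1 28 54 54 -1 -1 -1]
 [-1 -1 -1 -1 -1 -1 -1 50 54 54 -1 -1 -1]
 [-1 -1 -1 -1 -1 -1 -1 -1 52 52 -1 -1 -1]
 [-1 -1 -1 -1 -1 -1 -1 -1 -1 -1 -1 -1 -1]]
((632.8148193359375, 44.146644592285156), (72.72933959960938, 149.91539001464844), 4.1396894454956055)
```

apply_moves:
  series:
    - [-2,4,5,0,0,0,0]
    - [-4,6,8,0,0,0,0]
    - [-4,6,8,0,0,0,0]

```text
clock: 1.1
ee_pos: [0.6348, 0.0639, 0.316]
eef_rot: [0.001, 0.706, 0.708, 0.003]
ft_force: [0.3, 0.2, 1.5]
finger_gap: 1.004
grip_force: 0.0
```

```bash
python3 - <<'E'
from h import *
c=cap("wrist");P=cloud(c);cv2.imwrite("pics/w1.png",c["color"])
for q in ["magazine_mouth","follower","catch_left"]:
    for d in nets.find_in("wrist",q)[:2]:
        b=[int(x) for x in d["bbox"]];m=np.array([(b[0]+b[2])/2,(b[1]+b[3])/2])
        p=cv2.undistortPoints(m.reshape(1,1,2),np.array(c["mtx"]),np.array(c["distortion"])).ravel()
        r=c["T"][:3,:3]@np.array([p[0],-p[1],-1]);o=c["T"][:3,3]
        print(q,round(d["score"],2),b,[(o+r*(h-o[2])/r[2]).round(4)[:2].tolist() for h in(.062,.056)])
Q=P.reshape(-1,3);Q=Q[(abs(Q[:,0]-.633)<.1)&(abs(Q[:,1]-.046)<.12)]
q=Q[(Q[:,2]>.056)&(Q[:,2]<.075)];print(len(q),cv2.minAreaRect((q[:,:2]*1000).astype(np.float32)),np.percentile(q,[1,99],axis=0))
E
```

```text
magazine_mouth 0.92 [250, 116, 323, 240] [[0.6352, 0.0498], [0.6352, 0.0484]]
follower 0.82 [272, 168, 296, 193] [[0.6324, 0.0469], [0.6324, 0.0455]]
catch_left 0.55 [274, 114, 295, 172] [[0.6329, 0.0896], [0.6329, 0.0888]]
catch_left 0.17 [246, 116, 323, 241] [[0.6329, 0.0492], [0.6329, 0.0478]]
1729 ((633.4468994140625, 43.56471252441406), (70.81257629394531, 126.42256164550781), 5.337408065795898) [[ 0.59744417 -0.01845977  0.05609857]
 [ 0.66938654  0.10604643  0.06366308]]
```

View pics/w1.png

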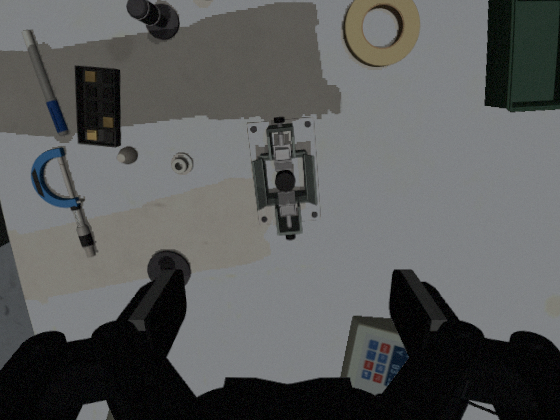

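The wrist picture shows the magazine at (285,180), yawed about 5°, with the follower at (284,180). That puts the mouth near (0.633, 0.0455). The holder is at (150,10). I'll move above the holder, yawed −30° so the fingers stay clear of the vial.

apply_moves:
  series:
    - [-3,3.4,-3,0,0,-7,90]
    - [-6,6.7,-6,0,0,-14,90]
    - [-9,10,-9,0,0,-21,90]
    - [-12,13.4,-12,0,0,-28,90]
    - [-14.6,16.5,-14,0,0,-30,90]

```text
clock: 1.8
ee_pos: [0.4941, 0.2165, 0.174]
eef_rot: [0.0, 0.868, 0.497, -0.001]
ft_force: [1.7, 1.2, 0.5]
finger_gap: 0.647
grip_force: 0.0
```

apply_moves:
  series:
    - [0,0,0,0,0,0,90]
    - [0,0,0,0,0,0,90]

```text
clock: 2.0
ee_pos: [0.4948, 0.217, 0.1751]
eef_rot: [0.0, 0.866, 0.5, -0.001]
ft_force: [0.2, -0.4, 0.4]
finger_gap: 0.649
grip_force: 0.0
```

```bash
python3 - <<'E'
from h import *
s=env.get_state();print(s["clock"],s["ee_pos"],s["eef_rot"],s["finger_gap"])
c=cap("wrist");P=cloud(c);cv2.imwrite("pics/w2.png",c["color"])
Q=P.reshape(-1,3);Q=Q[np.hypot(Q[:,0]-.488,Q[:,1]-.226)<.035]
for lo,hi in [(.004,.014),(.08,.092)]:
    q=Q[(Q[:,2]>lo)&(Q[:,2]<hi)]
    if len(q): print(lo,len(q),q.min(0).round(4),q.max(0).round(4),cv2.minEnclosingCircle((q[:,:2]*1000).astype(np.float32)))
E
```

```text
2.0 [0.49478728 0.21695189 0.17506043] [ 1.26246315e-04  8.65792009e-01  5.00402005e-01 -1.41930854e-03] 0.6492413672182181
0.004 931 [0.4685 0.2067 0.0042] [0.5081 0.246  0.0139] ((488.38494873046875, 226.4344024658203), 19.891754150390625)
0.08 745 [0.4772 0.2158 0.08  ] [0.4993 0.2373 0.086 ] ((488.22198486328125, 226.53358459472656), 11.200932502746582)
```

View pics/w2.png

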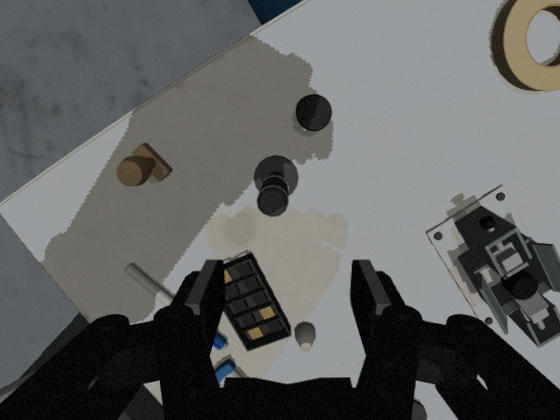

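The wrist picture shows the holder's handle at (272,200), the vial at (313,110) and the stamp at (135,170), all clear of the finger line. The foot measures 40 mm, so this is the right holder. I'll align, then descend.

apply_moves:
  series:
    - [-0.65,0.95,-3,0,0,0,90]
    - [-0.65,0.95,-6,0,0,0,90]
    - [-0.65,0.95,-9,0,0,0,90]
    - [-0.65,0.95,-12,0,0,0,90]
    - [-0.65,0.95,-13,0,0,0,90]

```text
clock: 2.55
ee_pos: [0.4889, 0.2247, 0.0442]
eef_rot: [0.0, 0.867, 0.499, -0.002]
ft_force: [-0.9, 0.8, 0.6]
finger_gap: 0.643
grip_force: 0.0
```

apply_moves:
  series:
    - [0,0,0,0,0,0,90]
    - [0,0,0,0,0,0,90]

```text
clock: 2.75
ee_pos: [0.49, 0.2266, 0.0476]
eef_rot: [0.0, 0.866, 0.499, 0.001]
ft_force: [0.9, 0.2, 1.1]
finger_gap: 0.647
grip_force: 0.0
```

apply_moves:
  series:
    - [-0.15,0,-0.2,0,0,0,130]
    - [-0.15,0,-0.2,0,0,0,160]
    - [-0.15,0,-0.2,0,0,0,255]
    - [-0.15,0,-0.2,0,0,0,255]
    - [-0.15,0,-0.2,0,0,0,255]
  newtons: 60

```text
clock: 3.25
ee_pos: [0.4879, 0.2271, 0.0455]
eef_rot: [0.0, 0.866, 0.5, 0.001]
ft_force: [-0.0, -1.8, 7.0]
finger_gap: 0.241
grip_force: 58.6
```

apply_moves:
  series:
    - [0,0,0,0,0,0,255]
    - [0,0,0,0,0,0,255]
    - [0,0,0,0,0,0,255]

```text
clock: 3.55
ee_pos: [0.4879, 0.2271, 0.0455]
eef_rot: [0.0, 0.866, 0.5, 0.001]
ft_force: [-1.2, -1.0, 7.4]
finger_gap: 0.238
grip_force: 58.6
```

apply_moves:
  series:
    - [0,0,3,0,0,0,255]
    - [0,0,7,0,0,0,255]
    - [0,0,11,0,0,0,255]
    - [2,-3,13,0,0,0,255]
    - [4,-6,13,0,0,0,255]

```text
clock: 4.05
ee_pos: [0.5291, 0.1676, 0.1785]
eef_rot: [0.0, 0.865, 0.501, 0.003]
ft_force: [1.2, -0.4, -2.2]
finger_gap: 0.242
grip_force: 59.1
```

apply_moves:
  series:
    - [3,-3.5,0,0,0,0,255]
    - [6,-7,0,0,0,0,255]
    - [9,-10.5,0,0,0,0,255]
    - [10.5,-12,0,0,0,0,255]
    - [10.5,-12,0,0,0,0,255]

```text
clock: 4.55
ee_pos: [0.634, 0.0433, 0.1746]
eef_rot: [0.001, 0.867, 0.498, -0.0]
ft_force: [0.4, -0.2, -1.7]
finger_gap: 0.24
grip_force: 59.1
```

apply_moves:
  series:
    - [0,0,0,0,0,0,255]
    - [0,0,0,0,0,0,255]

```text
clock: 4.75
ee_pos: [0.6318, 0.048, 0.1747]
eef_rot: [-0.0, 0.866, 0.5, -0.0]
ft_force: [-0.1, -0.1, -0.9]
finger_gap: 0.242
grip_force: 59.1
```

```bash
python3 - <<'E'
from h import *
s=env.get_state();t=s["ee_pos"];print(t,s["finger_gap"],s["ft_force"])
from functools import reduce
ims=[]
for n in ["scene","side"]:
    c=cap(n);P=cloud(c);Q=P.reshape(-1,3)
    ims.append(c["color"])
    Q=Q[np.hypot(Q[:,0]-t[0],Q[:,1]-t[1])<.03]
    q=Q[(Q[:,2]>t[2]-.06)&(Q[:,2]<t[2]-.03)]
    print(n,len(q),q.min(0).round(3),q.max(0).round(3))
    # foot extent
    m=c["color"]
cv2.imwrite("pics/p3.png",np.hstack([cv2.resize(i[120:270,200:400],(400,300)) for i in ims]))
E
```

```text
[0.63181371 0.04796902 0.17470125] 0.2424657573060435 [-0.10482925 -0.0703809  -0.93220271]
scene 191 [0.612 0.026 0.129] [0.653 0.068 0.144]
side 184 [0.612 0.029 0.13 ] [0.653 0.068 0.144]
```

View pics/p3.png

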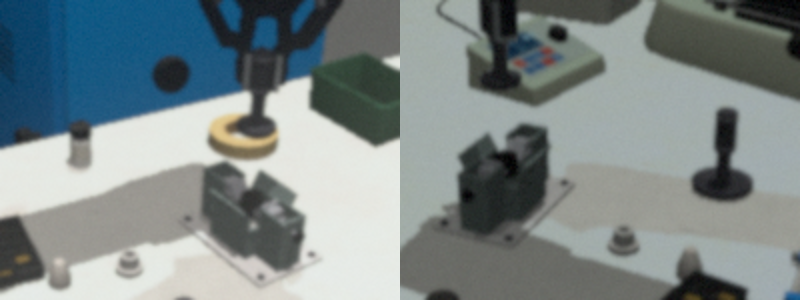

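The pictures show the holder held upright just above the magazine, with the foot at about (258,128) in the left view and (500,78) in the right. The foot centre is 2–3 mm off in y, so I'll correct that while lowering.

apply_moves:
  series:
    - [0,-0.2,-2,0,0,0,255]
    - [0,-0.2,-4,0,0,0,255]
    - [0,-0.2,-5.7,0,0,0,255]
    - [0,-0.2,-5.7,0,0,0,255]
    - [0,-0.2,-5.7,0,0,0,255]
  newtons: 90

```text
clock: 5.35
ee_pos: [0.6323, 0.0454, 0.1181]
eef_rot: [-0.0, 0.866, 0.5, -0.0]
ft_force: [-1.5, -0.4, -1.1]
finger_gap: 0.234
grip_force: 88.0
```

```bash
python3 - <<'E'
from h import *
s=env.get_state();t=s["ee_pos"];print(t)
c=cap("wrist");cv2.imwrite("pics/w4.png",c["color"])
for n in ["scene","side"]:
    P=cloud(cap(n)).reshape(-1,3);Q=P[(abs(P[:,0]-.633)<.1)&(abs(P[:,1]-.046)<.1)]
    q=Q[(np.hypot(Q[:,0]-t[0],Q[:,1]-t[1])<.03)&(Q[:,2]>.07)&(Q[:,2]<.083)];print(n,"foot",q.min(0).round(4),q.max(0).round(4))
    q=Q[(Q[:,2]>.02)&(Q[:,2]<.065)];print(n,"mag",cv2.minAreaRect((q[:,:2]*1000).astype(np.float32)))
E
```

```text
[0.63232195 0.04541365 0.11809209]
scene foot [0.6141 0.024  0.0733] [0.6536 0.0646 0.0829]
scene mag ((634.4293823242188, 38.533180236816406), (71.41958618164062, 137.6674346923828), 6.625802040100098)
side foot [0.6126 0.0256 0.0751] [0.6529 0.064  0.083 ]
side mag ((632.2437744140625, 48.96693420410156), (72.45337677001953, 139.43267822265625), 5.07367467880249)
```

View pics/w4.png

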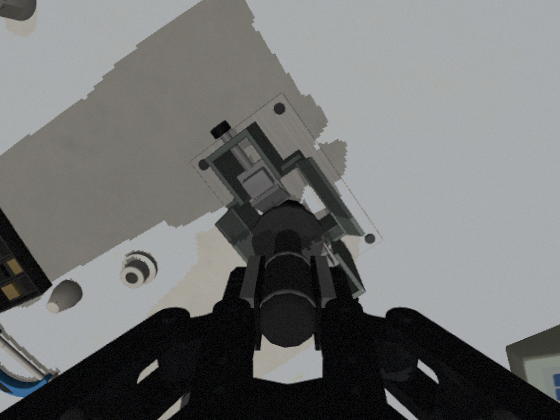

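The wrist picture shows the foot at (285,225) centred between the catches and side plates. I'll lower it into the mouth.

apply_moves:
  series:
    - [0,0,-0.7,0,0,0,255]
    - [0,0,-1.4,0,0,0,255]
    - [0,0,-1.8,0,0,0,255]
    - [0,0,-1.8,0,0,0,255]
    - [0,0,-1.8,0,0,0,255]

```text
clock: 6.0
ee_pos: [0.6323, 0.0449, 0.0996]
eef_rot: [-0.0, 0.866, 0.5, -0.0]
ft_force: [-0.5, 0.6, 1.6]
finger_gap: 0.232
grip_force: 88.3
```

apply_moves:
  series:
    - [0,0,-0.4,0,0,0,255]
    - [0,0,-0.8,0,0,0,255]
    - [0,0,-1.0,0,0,0,255]
    - [0,0,-1.0,0,0,0,255]

```text
clock: 6.4
ee_pos: [0.6331, 0.0449, 0.0901]
eef_rot: [0.0, 0.866, 0.5, 0.001]
ft_force: [1.6, -1.2, 1.6]
finger_gap: 0.23
grip_force: 88.4
```

apply_moves:
  series:
    - [0,0,-0.4,0,0,0,255]
    - [0,0,-0.8,0,0,0,255]
    - [0,0,-1.3,0,0,0,255]
    - [0,0,-1.3,0,0,0,255]

```text
clock: 6.8
ee_pos: [0.6331, 0.0448, 0.0767]
eef_rot: [0.0, 0.866, 0.5, 0.001]
ft_force: [1.7, -0.8, 5.6]
finger_gap: 0.235
grip_force: 88.9
```

```bash
python3 - <<'E'
from h import *
s=env.get_state();t=s["ee_pos"];print(t,s["ft_force"],s["wrist_torque"])
c=cap("wrist")
a=c["color"];b=cap("side")["color"];d=cap("scene")["color"]
cv2.imwrite("pics/p5.png",np.hstack([cv2.resize(a[60:400,130:460],(388,400)),np.vstack([cv2.resize(i,(300,200)) for i in(b[140:250,190:355],d[150:270,240:420])])]))
P=cloud(c).reshape(-1,3);q=P[(np.hypot(P[:,0]-.633,P[:,1]-.045)<.03)];q=q[q[:,2]<.2]
h,e=np.histogram(q[:,2],np.arange(.03,.15,.004));print(list(zip(e.round(3),h)))
E
```

```text
[0.63306294 0.04483945 0.07666938] [ 1.65981761 -0.8124717   5.5901449 ] [ 0.00691751 -0.42890546  0.03236704]
[(np.float64(0.03), np.int64(95)), (np.float64(0.034), np.int64(239)), (np.float64(0.038), np.int64(1901)), (np.float64(0.042), np.int64(146)), (np.float64(0.046), np.int64(687)), (np.float64(0.05), np.int64(495)), (np.float64(0.054), np.int64(443)), (np.float64(0.058), np.int64(614)), (np.float64(0.062), np.int64(88)), (np.float64(0.066), np.int64(1)), (np.float64(0.07), np.int64(4)), (np.float64(0.074), np.int64(84)), (np.float64(0.078), np.int64(266)), (np.float64(0.082), np.int64(425)), (np.float64(0.086), np.int64(484)), (np.float64(0.09), np.int64(523)), (np.float64(0.094), np.int64(568)), (np.float64(0.098), np.int64(608)), (np.float64(0.102), np.int64(694)), (np.float64(0.106), np.int64(594)), (np.float64(0.11), np.int64(1189)), (np.float64(0.114), np.int64(2691)), (np.float64(0.118), np.int64(667)), (np.float64(0.122), np.int64(1114)), (np.float64(0.126), np.int64(902)), (np.float64(0.13), np.int64(1339)), (np.float64(0.134), np.int64(349)), (np.float64(0.138), np.int64(120)), (np.float64(0.142), np.int64(879))]
```

View pics/p5.png

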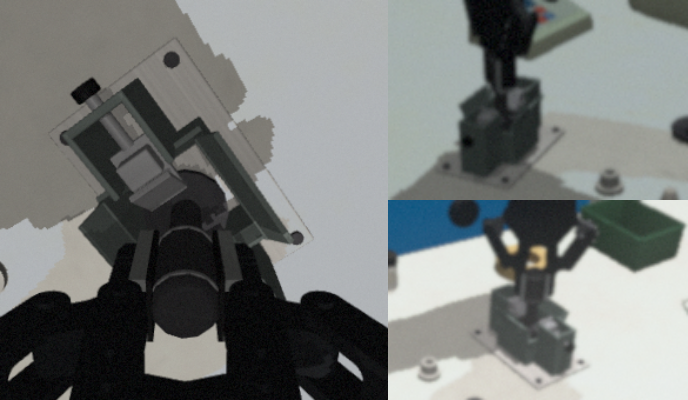

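The +y catch, at (150,190), is now over the foot. The handle top at about 0.116 puts the underside at about 0.032, a depth near 0.024. I'll press 3 mm further so the hidden catch clears too, then settle back and release gently.

apply_moves:
  series:
    - [0,0,-0.3,0,0,0,255]
    - [0,0,-0.3,0,0,0,255]
    - [0,0,-0.3,0,0,0,255]

```text
clock: 7.25
ee_pos: [0.6331, 0.0449, 0.0742]
eef_rot: [0.0, 0.866, 0.5, 0.001]
ft_force: [2.9, -0.6, 7.4]
finger_gap: 0.235
grip_force: 88.9
```

apply_moves:
  series:
    - [0,0,0.2,0,0,0,255]
    - [0,0,0.4,0,0,0,255]
    - [0,0,0.6,0,0,0,255]
    - [0,0,0.6,0,0,0,255]
    - [0,0,0.6,0,0,0,255]
  newtons: 30

```text
clock: 7.75
ee_pos: [0.6331, 0.0449, 0.0803]
eef_rot: [0.0, 0.866, 0.5, 0.001]
ft_force: [1.7, 0.1, 6.3]
finger_gap: 0.231
grip_force: 88.8
```

apply_moves:
  series:
    - [0,0,0,0,0,0,150]
    - [0,0,0,0,0,0,120]
    - [0,0,0,0,0,0,80]
    - [0,0,0,0,0,0,80]

```text
clock: 8.15
ee_pos: [0.6322, 0.0449, 0.0794]
eef_rot: [-0.0, 0.866, 0.5, -0.0]
ft_force: [-0.1, -0.0, 0.2]
finger_gap: 0.689
grip_force: 0.0
```

apply_moves:
  series:
    - [0,0,2,0,0,0,80]
    - [0,0,5,0,0,0,80]
    - [0,0,9,0,0,0,80]
    - [0,-3,12,0,0,0,80]
    - [0,-6,13,0,0,0,80]

```text
clock: 8.65
ee_pos: [0.6336, -0.015, 0.2131]
eef_rot: [0.001, 0.866, 0.501, 0.002]
ft_force: [0.8, 0.1, -0.5]
finger_gap: 0.683
grip_force: 0.0
```

```bash
python3 - <<'E'
from h import *
c=cap("wrist");b=cap("side");d=cap("scene")
cv2.imwrite("pics/p6.png",np.hstack([cv2.resize(c["color"],(467,350)),np.vstack([cv2.resize(i,(262,175)) for i in(b["color"][140:250,190:355],d["color"][150:270,240:420])])]))
for x in(c,b,d):
    P=cloud(x).reshape(-1,3);q=P[np.hypot(P[:,0]-.633,P[:,1]-.045)<.03];q=q[(q[:,2]>.075)&(q[:,2]<.14)]
    for lo in (.08,.108):
        k=q[(q[:,2]>lo)&(q[:,2]<lo+.02)]
        print(len(k),k.min(0).round(4),k.max(0).round(4),np.percentile(k[:,2],[50,95]))
E
```

```text
94 [0.6343 0.0337 0.082 ] [0.6447 0.0558 0.0996] [0.08729549 0.09867341]
924 [0.6223 0.0332 0.108 ] [0.6448 0.0559 0.1223] [0.11977842 0.12124389]
110 [0.6211 0.0384 0.0801] [0.6403 0.057  0.0999] [0.09046313 0.09935152]
115 [0.621  0.0347 0.108 ] [0.6409 0.0577 0.1228] [0.11787408 0.12211418]
96 [0.6221 0.0319 0.08  ] [0.6441 0.05   0.0999] [0.08967013 0.09888513]
102 [0.6234 0.032  0.1082] [0.6435 0.0517 0.1219] [0.11811489 0.12134405]
```

View pics/p6.png

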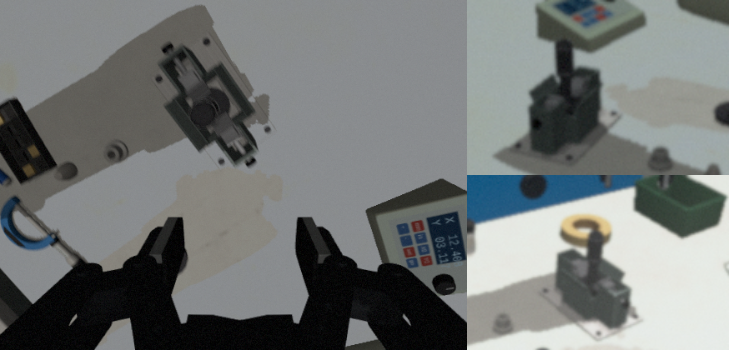

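The picture shows the holder standing upright in the magazine, at about (210,103) in the wrist view. Its top is at 0.120 m, exactly the latched height, and the gripper is clear.

```bash
python3 -c "
from station import env
print(env.hand_in())"
```

```text
the job is handed in; nothing more can be done
None
```

The small-foot holder is latched upright in the magazine and released: its top measured 0.120 m, the latched height. The wide-foot holder was not touched, and the job was handed in at about 9 s.

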